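# Fit the spice grinder's bayonet lid and hold it at pulse

## Task

Give the spice grinder a pulse: pick its black lid off the bamboo coaster by the grip bar, drop the lid's two lugs through the notches in the grinder's collar until it sits fully down, then twist it clockwise (seen from above) half way, until its white pointers stand at the orange pulse marks. Do not let it go as far as the lock click at the red catches, and finish still gripping the lid there, because its spring turns it back when it is let go. Leave the other things on the ledge where they are.

Things in the scene. Friction and masses are not known exactly. Their poses are not given: they have to be found in the camera images.
- lid: Grinder lid, black, 0.12 kg, right way up on the coaster. Origin: centre of its flat underside, z up. Spigot 76 mm across (lowest 4 mm tapers to 71) up to 15.5 mm, then a disc 90 mm across up to 21 mm. At its x and -x ends, at the very bottom, two lugs 14 mm wide, 6 mm tall, reaching 46 mm from the axis; white pointers on the disc (tips at 48.5 mm) above them. Same after a half turn.
- lid_grip (a point): Middle of the lid's grip bar, 35 mm above the lid's underside, axes as the lid's. The bar is 52 mm long along x, 16 mm wide along y and stands 28 mm above the disc, from 21 to 49 mm above the underside. Grasp it from above, across its width.
- grinder: Cordless spice grinder, does not move: cream base 108 mm across, steel bowl with blade, grey collar 112 mm across. Origin: centre of its foot, z up. Collar top 133.5 mm up; its 5 mm thick lip leaves a mouth 80 mm across with two entry notches at x and -x, 19 mm wide, reaching 48 mm from the axis, a white line outside each. Under the lip is an 8.5 mm high channel, floor at 120 mm.
- collar_seat (a point): Point on the grinder's axis at the channel floor, 120 mm above its foot: the centre of the lid's underside lies here when fully down. Axes as the grinder's; notches along x and -x. The lugs turn under the lip: anticlockwise they are stopped within 3 degrees; clockwise free for 3 degrees, then against the spring.
- pulse_mark (a point): Centre of one of the two orange pulse marks on top of the collar, 52.5 mm from the axis, 30 degrees clockwise (seen from above) of a notch; the other lies opposite.
- lock_catch (a point): Sprung steel ball of one of the two lock catches in red housings (up to 142.5 mm high, 53.5 mm from the axis) on the collar, 54 degrees clockwise of a notch. The lid's pointer tabs meet the balls at about 48 degrees, click past them at about 53 and then stay locked at 57.
- switch_ring (a joint): Angle in rad of the grinder's sprung switch ring: 0 at rest, grows as the lugs push it clockwise; then it reads the lid's turn from the notch less about 0.05: 0.47 with the pointers at the pulse marks, 0.80 when the catches are met, end stop 1.03. Its spring gives about 0.15 N m at the pulse marks and turns the lid back if released.
- coaster: Round bamboo coaster 110 mm across, 10 mm thick, under the lid. Origin: centre of its underside. Loose.
- sippy_cup: Stainless steel sippy cup with blue press-button lid and clear spout, 74 mm across, 172 mm tall, standing. Origin: centre of its underside. Bystander.
- frosted_cup: Frosted plastic cup, 74 mm across at the rim, 105 mm tall. Origin: centre of its underside. Bystander.
- tumbler: Small glass tumbler upside down, 70 mm across, 88 mm tall. Origin: centre of its mouth, on the ledge. Bystander.
- scoop: Red plastic measuring scoop, cup 44 mm across and 30 mm tall, flat handle 66 mm long towards its -x. Origin: centre of the cup's underside. Bystander.
- bowl: Steel bowl 120 mm across, 48 mm tall. Origin: centre of its underside. Bystander.
- jar: Amber jar with green cap, 66 mm across, 95 mm tall. Origin: centre of its underside. Bystander.
There are look-alikes about, which are no part of the job. What is shaped like the lid but yellow is not meant.

How it is judged:
On the way, in this order (a step that is already met when the one before it is completed fails the run):
1. the lid is fully down in the collar, its lugs below the lip, upright and centred (z of lid in the frame of collar_seat below 0.003 m and horizontal distance between lid and collar_seat below 0.004 m and angle between lid's own z axis and vertical below 0.07 rad), for 0.1 s.
2. the lid is twisted to the pulse marks and held steady there (value of joint switch_ring between 0.35 and 0.6 rad and velocity of joint switch_ring between -0.1 and 0.1 rad/s and z of lid in the frame of collar_seat below 0.003 m and contact force between the fingers and lid above 1 N), for 0.5 s.
At the end, for the whole second after the job is handed in: Lid fully down in the collar (within 3 mm in height, 4 mm of centre, 4 degrees of upright), turned to the pulse marks within about 7 degrees (switch ring 0.35 to 0.60 rad), at rest and still gripped by the fingers; bystanders within 30 mm and coaster within 50 mm of where they began (all of step 1 and value of joint switch_ring between 0.35 and 0.6 rad and angle between the x axis of lid and the x axis of grinder, either way round between 0.38 and 0.68 rad and z of lid in the frame of collar_seat above -0.002 m and contact force between the fingers and lid above 1 N and angular speed of lid below 0.1 rad/s and distance of each of sippy_cup, frosted_cup, tumbler, scoop, bowl, jar from where it was at the start of the episode below 0.03 m and distance of coaster from where it was at the start of the episode below 0.05 m); the arm keeps its last pose, push and grip.
It fails at once if the lid is twisted on past the pulse marks into the lock click (value of joint switch_ring above 0.86 rad).
It fails at once if a bystander is pushed away or knocked over (distance of any of sippy_cup, frosted_cup, tumbler, scoop, bowl, jar from where it was at the start of the episode above 0.03 m).
It also fails if it takes over 43 s, if anything falls off the work surface, if the arm or the gripper's body presses on something with over 40 N, if the wrist force passes 120 N, or if a joint passes its speed limit or range.

## Robot

A 7-joint arm with a two-finger parallel gripper is mounted at the origin on the work surface. World frame = base frame: x ahead of the robot, y to its left, z up, the work surface at z = 0. Lengths are in m, angles in rad, forces in N, time in s.
With the tool pointing down it reaches from about 0.4 to 0.875 m from the base axis. Payload 19.3 kg.
Tool frame: the origin (TCP) lies midway between the tips of the shut fingers; the grasp point (between the pads) lies 19 mm behind it; z points along the fingers, y is the direction in which the jaws open and shut (so a half turn about z gives the same grasp; the last joint's range is limited). The gripper opens to 85 mm and grips with 20 to 120 N. Pads are 22 mm wide; open, the fingers measure 114 mm over their backs; the gripper's body (76 mm by 85 mm) begins 54 mm behind the grasp point. The pads swing forward as they close: fully open they stand 13 mm farther back than shut.
Start: joints at [1.234, 0.521, -0.036, 1.599, 0.021, 1.021, -0.113], TCP at [0.165, -0.603, 0.231] pointing down, gripper open.
Joint ranges: [-2.91, 2.91], [-0.3, 2.13], [-1.5, 1.42], [0.17, 2.43], [-1.26, 4.41], [0.16, 1.93], [-2.52, 2.52]. Speed limits (rad/s): [1.89, 1.89, 2.39, 2.39, 3.01, 3.01, 3.01].

## Interface

Orientations are given as [roll, pitch, yaw] about the fixed x, y, z axes, in that order (R = Rz(yaw) Ry(pitch) Rx(roll)).
In Python, from workcell import bot gives the robot as it stands.
- The arm moves only by the tool servo_tool, never from a script. Its argument "plan" is a list of rows, each a list of 5 numbers: the shift along the world's x, y, z in mm, then the turn about the world's z in rad, then the gripper's target within -1 to 1 (shut at 1, half-way at 0, fully open at -1). In form: [[tx, ty, tz, yaw, jaw], ...]. A call has exactly 10 rows; each row is the pose to reach, as a shift and turn from the pose commanded when the call began; what a row does not reach only later rows make up. A row lasts 1/12 s, in which the tool goes at most 41.7 mm and 7.16 degrees, less where a joint would pass 70% of its speed; a pose out of reach is approached as far as the arm can. A call with a gripper value outside its range is refused whole. The fingers move at their own pace and stop on an object; "squeeze" is the grip in N (left out, the last holds). Time passes only in rows, so rows that repeat a pose let the fingers close, or fill a call up. It gives the time, the measured TCP pose, the force and the opening at its end, in the units of the state.
- bot.observe(): the state, without advancing time (a new reading comes with each control period).
- bot.grab_frame(name): name is "side" or "top"; returns the picture (480x640x3 uint8, blue, green, red); there is no depth.
- bot.calibration(name): a dict with "fx", "fy", "cx", "cy" (pixels), "k1" (the pictures are not rectified: a ray, as slopes to the right and down, at radius r is drawn at 1 + k1 r^2 times it, then the intrinsics apply), "T" (4x4, takes a point from camera to world coordinates). Camera axes: x right, y down, z forward; pixel columns grow to the right and rows downward; lengths in m; the calibration is good to about 2 mm. A picture is of the moment at which its call begins. calibration takes no time and is no camera call.
- bot.job_done(): hands the job in, once; it reports no verdict.
The state is a dict: "clock": time; "qpos": joint angles; "qd": joint speeds; "joint_efforts": joint torques, N m; "position": TCP position; "tool_rot": TCP orientation; "force": force on the tool from outside, world axes, zero at the start; "moment": the same for the moment, N m; "grip_width": finger opening in m.
Only numpy, scipy, OpenCV 4.12 (cv2) and the standard library are available. Lean on these libraries where they do the work, as an engineer would, in place of code of your own. Each camera call takes 0.05 s, during which the arm holds its last target.

## Working session

There is one attempt and no reset: what is moved stays moved. The work goes in short steps, Python scripts to look and compute and a tool call to move; the robot and the scene stay as the last step left them, time stands still between calls to the robot, and variables do not carry over. Pictures are saved under pics/ and viewed, and the job is handed in when it is done.

Besides the shell and the picture viewer there is one more tool, called after "Request:" by a JSON object that holds its "fn" and its "kwargs", one argument or row to a line. servo_tool: Moves the arm, as the interface text tells. Its arguments: {"type":"object","properties":{"plan":{"type":"array","items":{"type":"array","items":{"type":"number"}}},"squeeze":{"type":"number"}},"required":["plan"]}

```bash
mkdir -p pics
python3 - <<'E'
from workcell import bot
import cv2,json
for n in("side","top"):
    cv2.imwrite(f"pics/{n}0.png",bot.grab_frame(n)); print(n,bot.calibration(n))
print(bot.observe())
E
```

```text
side {'fx': 433.0617146562916, 'fy': 433.0617146562916, 'cx': 334.21149342978305, 'cy': 239.7677166937545, 'k1': -0.10486449321724037, 'T': array([[ 0.92414055, -0.26342484,  0.27671573,  0.32338177],
       [-0.3819464 , -0.65409834,  0.65289533, -0.63133633],
       [ 0.00901045, -0.70905763, -0.70509297,  0.79993154],
       [ 0.        ,  0.        ,  0.        ,  1.        ]])}
top {'fx': 489.10844016514477, 'fy': 489.10844016514477, 'cx': 325.4710502453824, 'cy': 235.8332359381944, 'k1': -0.11204580248583043, 'T': array([[ 0.02193704, -0.9907174 ,  0.13415587,  0.44930277],
       [-0.9997472 , -0.0210767 ,  0.00783005, -0.00875491],
       [-0.0049298 , -0.13429372, -0.99092931,  1.2638202 ],
       [ 0.        ,  0.        ,  0.        ,  1.        ]])}
{'clock': 0.1, 'qpos': array([ 1.23382082,  0.52191965, -0.03632334,  1.59990936,  0.02122398,
        1.02110087, -0.11280203]), 'qd': array([-0.00144441, -0.00267297,  0.00129279, -0.00249223,  0.00171009,
        0.0012388 , -0.00056403]), 'joint_efforts': array([ 1.57801420e-03, -9.28502870e+01,  1.98305547e+00, -3.70538378e+01,
        1.80773763e-02,  5.39774963e-03,  7.67137658e-05]), 'position': array([ 0.16465117, -0.60263392,  0.23081991]), 'tool_rot': array([-3.14064505e+00,  8.77973658e-05,  2.66770776e-01]), 'force': array([ 0.13468122, -0.14562905,  0.83159691]), 'moment': array([-0.00278019, -0.02130958,  0.05329595]), 'grip_width': 0.08539247099053789}
```

View pics/side0.png

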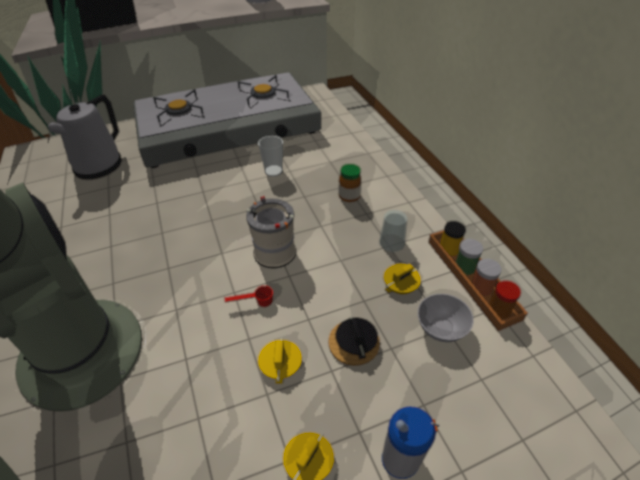

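View pics/top0.png

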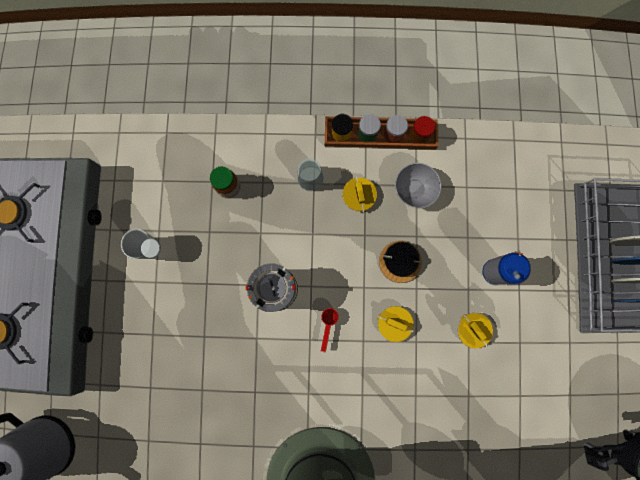

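The black lid on its coaster sits at top px (402,261) and side px (355,340). The grinder's collar is at top px (272,287) and side px (270,215). I'll enlarge both.

Run:
```python
import cv2,numpy as np
t=cv2.imread('pics/top0.png');s=cv2.imread('pics/side0.png')
def c(im,x,y,r=35):
    return cv2.resize(im[y-r:y+r,x-r:x+r],(400,300) if 0 else (400,400),interpolation=cv2.INTER_CUBIC)
g=lambda i:(255*(i/255.)**0.6).astype('uint8')
cv2.imwrite('pics/cropA.png',g(np.hstack([c(t,402,261,30),c(t,272,287)])))
cv2.imwrite('pics/cropB.png',g(np.hstack([c(s,355,340),c(s,272,225)])))
```

```text
(no output)
```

View pics/cropA.png

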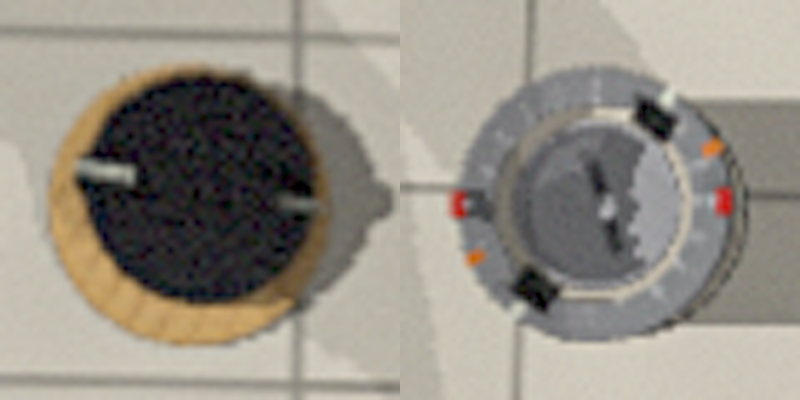

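View pics/cropB.png

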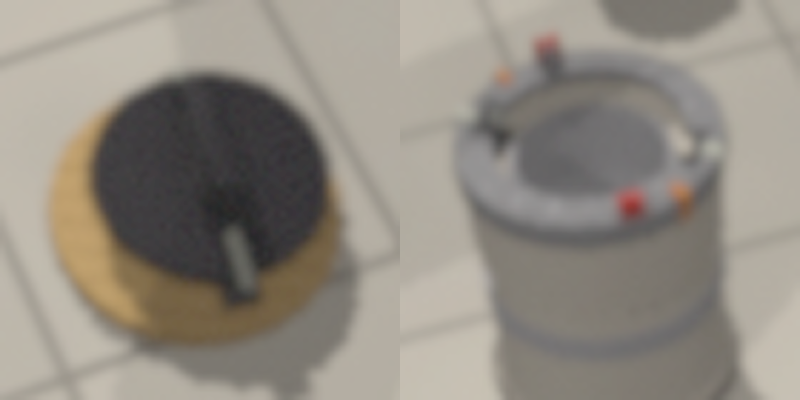

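```bash
cat > h.py <<'E'
import cv2,numpy as np
from workcell import bot
C={n:bot.calibration(n) for n in("side","top")}
def ray(n,uv):
    c=C[n];K=np.array([[c['fx'],0,c['cx']],[0,c['fy'],c['cy']],[0,0,1.]])
    p=cv2.undistortPoints(np.array(uv,float).reshape(-1,1,2),K,np.array([c['k1'],0,0,0,0.])).reshape(-1,2)
    d=np.c_[p,np.ones(len(p))]@c['T'][:3,:3].T
    return c['T'][:3,3],d
def onplane(n,uv,z):
    o,d=ray(n,uv); return (o+d*((z-o[2])/d[:,2])[:,None])[:,:2]
def blobs(im,mask,box,amin=3):
    x0,y0,x1,y1=box; m=np.zeros(mask.shape,np.uint8); m[y0:y1,x0:x1]=mask[y0:y1,x0:x1]
    k,l,st,ce=cv2.connectedComponentsWithStats(m)
    return [(st[i,4],ce[i]) for i in range(1,k) if st[i,4]>=amin],l
def circ(P):
    A=np.c_[2*P,np.ones(len(P))]
    for _ in range(4):
        s=np.linalg.lstsq(A,(P**2).sum(1),rcond=None)[0];r=np.sqrt(s[2]+s[0]**2+s[1]**2)
        e=np.hypot(*(P-s[:2]).T)-r; k=abs(e)<max(.0015,2*e.std()); P=P[k];A=A[k]
    return s[:2],r,e.std(),len(P)
E
python3 - <<'E'
from h import *
t=cv2.imread('pics/top0.png');s=cv2.imread('pics/side0.png')
# lid disc
for n,im,box in(('top',t,(378,235,430,290)),('side',s,(325,315,385,370))):
    hsv=cv2.cvtColor(im,cv2.COLOR_BGR2HSV)
    m=((hsv[...,2]<60)*255).astype('uint8')
    b,l=blobs(im,m,box,300); print(n,b)
    i=np.argmax(np.bincount(l[l>0])); mm=(l==i).astype('uint8')
    c=max(cv2.findContours(mm,0,1)[0],key=len); h=cv2.convexHull(c).reshape(-1,2)
    print('disc',circ(onplane(n,c.reshape(-1,2),.031)))
    w=((hsv[...,1]<50)&(hsv[...,2]>60)&(cv2.dilate(mm,np.ones((3,3)))>0)).astype('uint8')
    print([(a,ce,onplane(n,ce,.031)) for a,ce in blobs(im,w,box,2)[0]])
# coaster
hsv=cv2.cvtColor(t,cv2.COLOR_BGR2HSV)
x=onplane('top',np.array([78,168,136,178,278,202,318,205.]).reshape(-1,2)*.15+[372-.5,231-.5],.031)
print('ptr',x,np.degrees(np.arctan2(*(x[3]-x[0])[::-1])),(x[0]+x[3])/2)
for n,im,box in(('top',t,(240,255,305,320)),('side',s,(240,190,300,240))):
    hsv=cv2.cvtColor(im,cv2.COLOR_BGR2HSV);H,S,V=cv2.split(hsv)
    red=(((H<6)|(H>172))&(S>120)&(V>60)).astype('uint8'); org=((H>7)&(H<18)&(S>120)&(V>80)).astype('uint8')
    for nm,m,z in(('red',red,.1425),('org',org,.1335)):
        print(n,nm,[(a,ce.round(1),onplane(n,ce,z).round(4)) for a,ce in blobs(im,m,box,3)[0]])
x=onplane('top',np.array([672,97,517,312,712,148,475,258,655,118,536,289.]).reshape(-1,2)%[400,1e9]*.175+[237-.5,252-.5],.1335)
print(x,[( (x[i]+x[i+1])/2,np.degrees(np.arctan2(*(x[i]-x[i+1])[::-1])),np.hypot(*(x[i]-x[i+1]))/2) for i in(0,2,4)])
E
```

```text
top [(np.int32(989), array([402.3892821, 258.7239636]))]
disc (array([ 0.56187776, -0.19458241]), np.float64(0.044001957473522486), np.float64(0.0010210837955334719), 94)
[(np.int32(2), array([408.5, 241. ]), array([[ 0.60743091, -0.21066201]])), (np.int32(4), array([413.5, 243.5]), array([[ 0.60128453, -0.22345848]])), (np.int32(6), array([417.83333333, 245.66666667]), array([[ 0.59596037, -0.2345479 ]])), (np.int32(17), array([387.41176471, 256.17647059]), array([[ 0.56755962, -0.15700457]]))]
side [(np.int32(1256), array([356.75557325, 337.12818471]))]
disc (array([ 0.5604668 , -0.19739778]), np.float64(0.04319769276453542), np.float64(0.0011586661673666683), 93)
[(np.int32(57), array([361.78947368, 321.63157895]), array([[ 0.58528332, -0.16921895]]))]
ptr [[ 0.56855369 -0.14630198]
 [ 0.56518781 -0.16842114]
 [ 0.55711149 -0.22265229]
 [ 0.55626398 -0.23795877]] -97.63690093325906 [ 0.56240883 -0.19213037]
top red [(np.int32(12), array([246.8, 287.1]), array([[0.4787, 0.1779]])), (np.int32(15), array([293.2, 286.9]), array([[0.4817, 0.0713]]))]
top org [(np.int32(10), array([291.2, 277.3]), array([[0.504 , 0.0772]])), (np.int32(8), array([249.6, 296.8]), array([[0.4569, 0.1719]]))]
side red [(np.int32(16), array([276.9, 225.2]), array([[0.4804, 0.0678]]))]
side org [(np.int32(8), array([285.9, 223.5]), array([[0.5032, 0.0751]]))]
[[0.52404835 0.09426487]
 [0.43596841 0.15406808]
 [0.50378892 0.07741428]
 [0.45715859 0.17188795]
 [0.51538243 0.1008879 ]
 [0.44537455 0.14671681]] [(array([0.48000838, 0.12416648]), np.float64(-34.17513348306034), np.float64(0.05323180517145309)), (array([0.48047376, 0.12465111]), np.float64(-63.7299671702611), np.float64(0.05267746969169657)), (array([0.48037849, 0.12380235]), np.float64(-33.209758668771556), np.float64(0.041837164431224726))]
```

Request:
{"fn": "servo_tool", "kwargs": {
  "plan": [
    [10,10,0,0.04,-1],
    [35,36,0,0.15,-1],
    [62,64,0,0.28,-1],
    [90,92,0,0.4,-1],
    [118,121,0,0.52,-1],
    [146,150,0,0.64,-1],
    [174,179,0,0.76,-1],
    [200,206,0,0.88,-1],
    [225,231,0,1.0,-1],
    [240,247,0,1.08,-1]
  ]
}}

```text
clock: 0.93
position: [0.4074, -0.3522, 0.2314]
tool_rot: [3.141, -0.001, 1.358]
force: [-0.5, -0.4, -0.2]
grip_width: 0.0852
```

Request:
{"fn": "servo_tool", "kwargs": {
  "plan": [
    [15,16,-4,0.04,-1],
    [35,36,-12,0.07,-1],
    [60,62,-25,0.09,-1],
    [85,87,-40,0.09,-1],
    [110,113,-60,0.09,-1],
    [132,135,-80,0.09,-1],
    [148,152,-95,0.09,-1],
    [156,160,-105,0.09,-1],
    [157,161,-110,0.09,-1],
    [157,161,-110,0.09,-1]
  ]
}}

```text
clock: 1.77
position: [0.5611, -0.1944, 0.1203]
tool_rot: [-3.14, -0.0, 1.438]
force: [-0.4, -0.4, -0.5]
grip_width: 0.0852
```

Run:
```python
from h import *
s=bot.grab_frame('side');t=bot.grab_frame('top')
print(bot.observe()['position'])
c=lambda im,x,y,r=50:cv2.resize(im[y-r:y+r,x-r:x+r],(400,400),interpolation=cv2.INTER_CUBIC)
cv2.imwrite('pics/c1.png',(255*(np.hstack([c(s,355,320),c(t,402,261)])/255.)**.6).astype('uint8'))
```

```text
[ 0.56106442 -0.19613017  0.12173745]
```

View pics/c1.png

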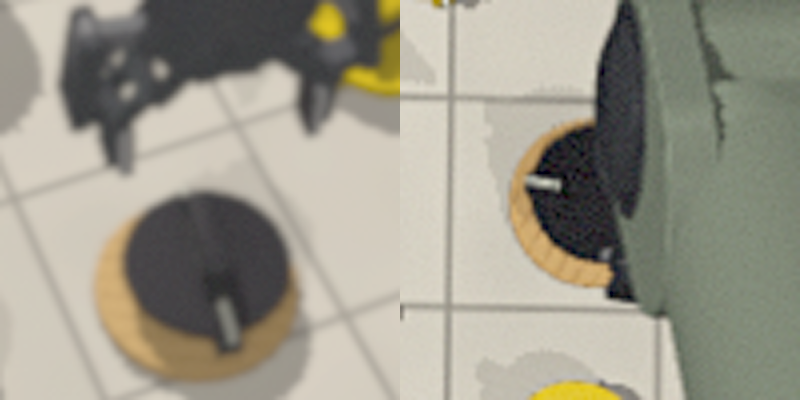

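Jaws straddle the bar (side px ~(215,210) in the crop), aligned with it. Going down.

Request:
{"fn": "servo_tool", "kwargs": {
  "plan": [
    [0,0,-10,0,-1],
    [0,0,-25,0,-1],
    [0,0,-40,0,-1],
    [0,0,-55,0,-1],
    [0,0,-67,0,-1],
    [0,0,-76,0,-1],
    [0,0,-82,0,-1],
    [0,0,-85,0,-1],
    [0,0,-86,0,-1],
    [0,0,-86,0,-1]
  ]
}}

```text
clock: 2.7
position: [0.562, -0.195, 0.0355]
tool_rot: [3.141, 0.0, 1.437]
force: [0.8, 0.8, -0.5]
grip_width: 0.0853
```

Request:
{"fn": "servo_tool", "kwargs": {
  "plan": [
    [0,0,0,0,1],
    [0,0,0,0,1],
    [0,0,0,0,1],
    [0,0,0,0,1],
    [0,0,0,0,1],
    [0,0,0,0,1],
    [0,0,0,0,1],
    [0,0,0,0,1],
    [0,0,0,0,1],
    [0,0,0,0,1]
  ],
  "squeeze": 50
}}

```text
clock: 3.53
position: [0.562, -0.1949, 0.0355]
tool_rot: [3.141, 0.0, 1.437]
force: [0.1, -0.3, 5.6]
grip_width: 0.0152
```

Request:
{"fn": "servo_tool", "kwargs": {
  "plan": [
    [0,0,3,0,1],
    [0,0,12,0,1],
    [0,0,28,0,1],
    [0,0,48,0,1],
    [0,0,70,0,1],
    [0,0,95,0,1],
    [0,0,120,0,1],
    [0,0,145,0,1],
    [0,0,165,0,1],
    [0,0,180,0,1]
  ]
}}

```text
clock: 4.37
position: [0.562, -0.1949, 0.218]
tool_rot: [3.14, 0.0, 1.437]
force: [0.0, 0.0, -1.1]
grip_width: 0.0153
```

Run:
```python
from h import *
s=bot.grab_frame('side');t=bot.grab_frame('top')
o=bot.observe();print(o['position'],o['tool_rot'],o['force'],o['grip_width'])
cv2.imwrite('pics/s2.png',s);cv2.imwrite('pics/t2.png',t)
```

```text
[ 0.56268313 -0.19505223  0.21833732] [3.13770049e+00 7.37904040e-04 1.43675301e+00] [-0.42810888  0.84119256 -1.73216781] 0.015013809828059017
```

View pics/s2.png

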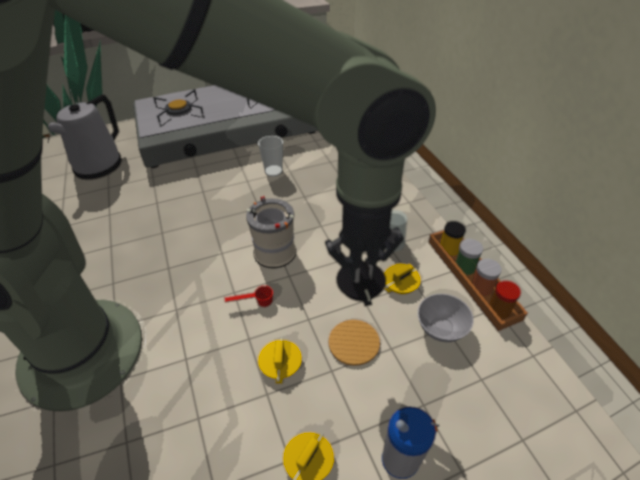

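Lid is in the hand (side px (362,280)), coaster stayed put at (354,341). Carrying it over to the grinder.

Request:
{"fn": "servo_tool", "kwargs": {
  "plan": [
    [-2,8,0,0.04,1],
    [-7,26,0,0.13,1],
    [-13,52,0,0.24,1],
    [-21,80,0,0.35,1],
    [-28,110,0,0.47,1],
    [-36,140,0,0.58,1],
    [-43,168,0,0.69,1],
    [-51,197,0,0.8,1],
    [-58,225,0,0.9,1],
    [-64,250,0,0.98,1]
  ]
}}

```text
clock: 5.3
position: [0.4961, 0.0572, 0.2145]
tool_rot: [-3.141, -0.001, 2.426]
force: [0.9, 0.7, -1.2]
grip_width: 0.015
```

Request:
{"fn": "servo_tool", "kwargs": {
  "plan": [
    [-5,22,0,0.05,1],
    [-10,42,0,0.08,1],
    [-14,56,0,0.11,1],
    [-16,64,0,0.125,1],
    [-18,69,0,0.13,1],
    [-18,69,0,0.13,1],
    [-18,69,0,0.13,1],
    [-18,69,0,0.13,1],
    [-18,69,0,0.13,1],
    [-18,69,0,0.13,1]
  ]
}}

```text
clock: 6.13
position: [0.4799, 0.1235, 0.2153]
tool_rot: [-3.141, 0.0, 2.546]
force: [-0.1, -0.6, -1.1]
grip_width: 0.0155
```

Run:
```python
from h import *
s=bot.grab_frame('side');t=bot.grab_frame('top')
o=bot.observe();print(o['position'],o['tool_rot'],o['force'],o['grip_width'])
cv2.imwrite('pics/s3.png',s);cv2.imwrite('pics/t3.png',t)
c=lambda im,x,y,r=50:cv2.resize(im[y-r:y+r,x-r:x+r],(400,400),interpolation=cv2.INTER_CUBIC)
cv2.imwrite('pics/c3.png',(255*(np.hstack([c(s,270,200),c(t,272,287)])/255.)**.6).astype('uint8'))
```

```text
[0.47987382 0.12375979 0.21527829] [-3.14154211e+00  7.11330331e-05  2.54609235e+00] [ 0.24211111 -0.25375345 -1.40719244] 0.015122880646905767
```

View pics/c3.png

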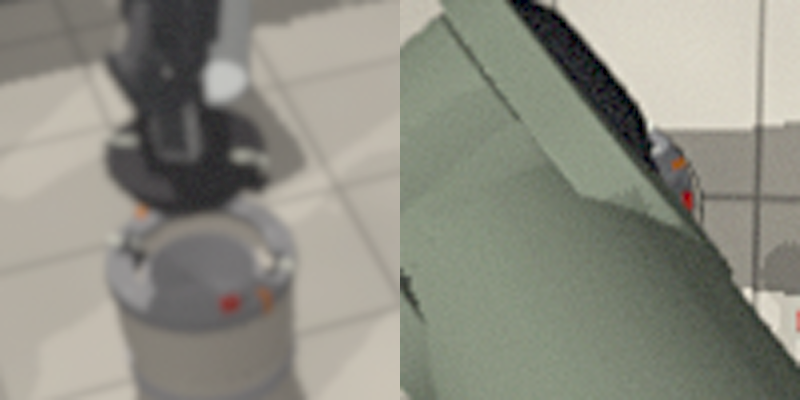

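Run:
```python
import cv2,numpy as np
s=cv2.imread('pics/s3.png')
c=lambda im,x,y,r=25:cv2.resize(im[y-r:y+r,x-r:x+r],(400,400),interpolation=cv2.INTER_CUBIC)
cv2.imwrite('pics/c3b.png',(255*(np.hstack([c(s,268,188),c(s,271,215)])/255.)**.5).astype('uint8'))
```

```text
(no output)
```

View pics/c3b.png

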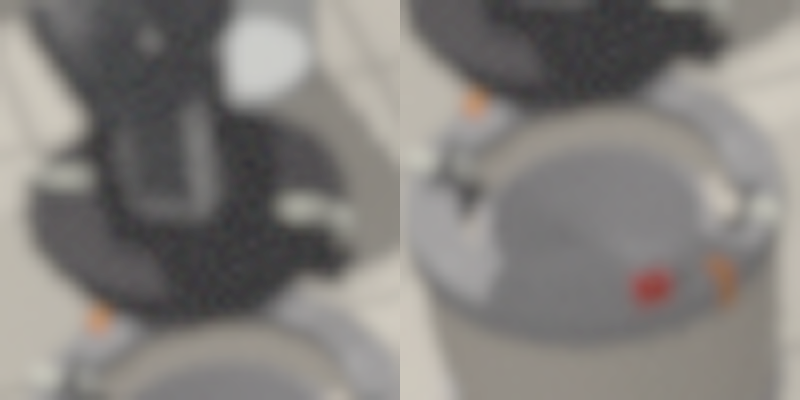

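Run:
```python
from h import *
def pr(nm,p,off,z):
    x=onplane('side',np.array(p,float).reshape(-1,2)*.125+np.array(off)-.5,z)
    d=x[-1]-x[0];print(nm,((x[0]+x[-1])/2*1000).round(1),np.degrees(np.arctan2(*d[::-1])).round(1),np.hypot(*d)/2*1000)
pr('lid',[35,173,350,215],(243,163),.2108)
pr('lid in',[95,180,280,203],(243,163),.2108)
pr('notch',[22,158,365,207],(246,190),.1335)
pr('orange',[77,102,317,263],(246,190),.1335)
```

```text
lid [479.2 123.5] -34.1 45.600332930330154
lid in [478.4 124.9] -33.3 26.69414001750362
notch [479.6 126.3] -34.0 52.40650947280062
orange [480.3 126.8] -64.7 52.57220610268256
```

Request:
{"fn": "servo_tool", "kwargs": {
  "plan": [
    [0,1,-6,0,1],
    [0.5,1.5,-14,0,1],
    [0.5,1.5,-23,0,1],
    [0.5,1.5,-32,0,1],
    [0.5,1.5,-40,0,1],
    [0.5,1.5,-46,0,1],
    [0.5,1.5,-50,0,1],
    [0.5,1.5,-51,0,1],
    [0.5,1.5,-51,0,1],
    [0.5,1.5,-51,0,1]
  ]
}}

```text
clock: 7.07
position: [0.4804, 0.1257, 0.1645]
tool_rot: [3.141, 0.0, 2.547]
force: [0.1, -0.4, -0.9]
grip_width: 0.0151
```

Run:
```python
from h import *
s=bot.grab_frame('side')
o=bot.observe();print(o['position'],o['tool_rot'],o['force'],o['moment'])
cv2.imwrite('pics/s4.png',s)
c=lambda im,x,y,r=30:cv2.resize(im[y-r:y+r,x-r:x+r],(600,600),interpolation=cv2.INTER_CUBIC)
cv2.imwrite('pics/c4.png',(255*(c(s,270,208)/255.)**.5).astype('uint8'))
```

```text
[0.48043162 0.12571212 0.16460494] [3.14123527e+00 3.68899417e-04 2.54677027e+00] [ 0.4458015   0.52103728 -0.40473579] [-0.02786515 -0.03149543 -0.04268601]
```

View pics/c4.png

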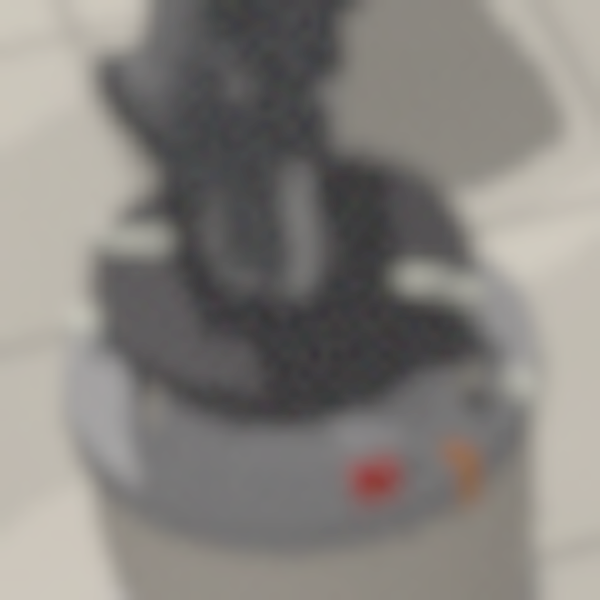

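Run:
```python
from h import *
def pr(nm,p,off,z):
    x=onplane('side',np.array(p,float).reshape(-1,2)*.1+np.array(off)-.5,z)
    d=x[-1]-x[0];print(nm,((x[0]+x[-1])/2*1000).round(1),np.degrees(np.arctan2(*d[::-1])).round(1),np.hypot(*d)/2*1000)
pr('lid',[100,241,482,290],(240,178),.160)
pr('notch',[82,318,518,382],(240,178),.1335)
```

```text
lid [479.2 124.7] -33.1 45.58900386913153
notch [478.9 125.8] -34.3 53.364758330973984
```

Request:
{"fn": "servo_tool", "kwargs": {
  "plan": [
    [0,0,-2,0,1],
    [0,0,-4,0,1],
    [0,0,-6,0,1],
    [0,0,-7,0,1],
    [0,0,-8,0,1],
    [0,0,-9,0,1],
    [0,0,-10,0,1],
    [0,0,-10,0,1],
    [0,0,-10,0,1],
    [0,0,-10,0,1]
  ]
}}

```text
clock: 7.95
position: [0.4803, 0.1255, 0.1543]
tool_rot: [-3.141, 0.0, 2.547]
force: [0.7, -1.2, -2.4]
grip_width: 0.0147
```

Request:
{"fn": "servo_tool", "kwargs": {
  "plan": [
    [0,0,-1,0,1],
    [0,0,-2,0,1],
    [0,0,-3,0,1],
    [0,0,-4,0,1],
    [0,0,-5,0,1],
    [0,0,-6,0,1],
    [0,0,-7,0,1],
    [0,0,-8,0,1],
    [0,0,-8,0,1],
    [0,0,-8,0,1]
  ]
}}

```text
clock: 8.78
position: [0.4804, 0.1255, 0.1464]
tool_rot: [-3.141, 0.0, 2.547]
force: [1.8, -4.0, 6.0]
grip_width: 0.0149
```

Request:
{"fn": "servo_tool", "kwargs": {
  "plan": [
    [0,0,-0.5,0,1],
    [0,0,-0.5,0,1],
    [0,0,-1,0,1],
    [0,0,-1,0,1],
    [0,0,-1.5,0,1],
    [0,0,-1.5,0,1],
    [0,0,-1.5,0,1],
    [0,0,-1.5,0,1],
    [0,0,-1.5,0,1],
    [0,0,-1.5,0,1]
  ]
}}

```text
clock: 9.62
position: [0.4805, 0.1254, 0.1462]
tool_rot: [-3.141, 0.002, 2.546]
force: [-9.0, -10.8, 40.0]
grip_width: 0.0151
```

Run:
```python
from h import *
s=bot.grab_frame('side')
o=bot.observe();print(o['position'],o['tool_rot'],o['force'],o['moment'])
cv2.imwrite('pics/s5.png',s)
c=lambda im,x,y,r=30:cv2.resize(im[y-r:y+r,x-r:x+r],(600,600),interpolation=cv2.INTER_CUBIC)
cv2.imwrite('pics/c5.png',(255*(c(s,270,208)/255.)**.5).astype('uint8'))
```

```text
[0.48048681 0.12548108 0.14622441] [-3.14127312e+00  1.74040470e-03  2.54649440e+00] [-9.00243682 -9.83198836 40.46120149] [-2.04017772  2.0936689   0.04516903]
```

View pics/c5.png

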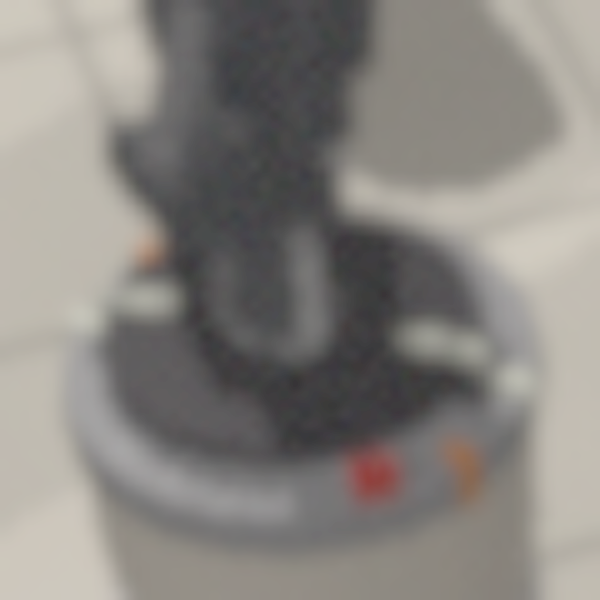

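Lid is fully down: a hard stop with 40 N at TCP z 0.1462, and the pointers at (140,300)/(450,345) line up with the white notch lines. I'll ease the push and twist clockwise.

Request:
{"fn": "servo_tool", "kwargs": {
  "plan": [
    [0,0,0.5,0,1],
    [0,0,1,0,1],
    [0,0,1,-0.04,1],
    [0,0,1,-0.08,1],
    [0,0,1,-0.12,1],
    [0,0,1,-0.16,1],
    [0,0,1,-0.2,1],
    [0,0,1,-0.24,1],
    [0,0,1,-0.26,1],
    [0,0,1,-0.26,1]
  ],
  "squeeze": 80
}}

```text
clock: 10.5
position: [0.4801, 0.1256, 0.1464]
tool_rot: [-3.141, 0.001, 2.286]
force: [-6.5, -5.7, 20.3]
grip_width: 0.0144
```

Run:
```python
from h import *
s=bot.grab_frame('side')
o=bot.observe();print(o['position'],o['tool_rot'],o['force'],o['moment'])
cv2.imwrite('pics/s6.png',s)
c=lambda im,x,y,r=30:cv2.resize(im[y-r:y+r,x-r:x+r],(600,600),interpolation=cv2.INTER_CUBIC)
cv2.imwrite('pics/c6.png',(255*(c(s,270,208)/255.)**.5).astype('uint8'))
```

```text
[0.48011249 0.12557386 0.14641166] [-3.14125035e+00  8.55528789e-04  2.28698421e+00] [-5.06188561 -7.29227561 20.86552638] [-1.31971141  1.18289964  0.44618774]
```

View pics/c6.png

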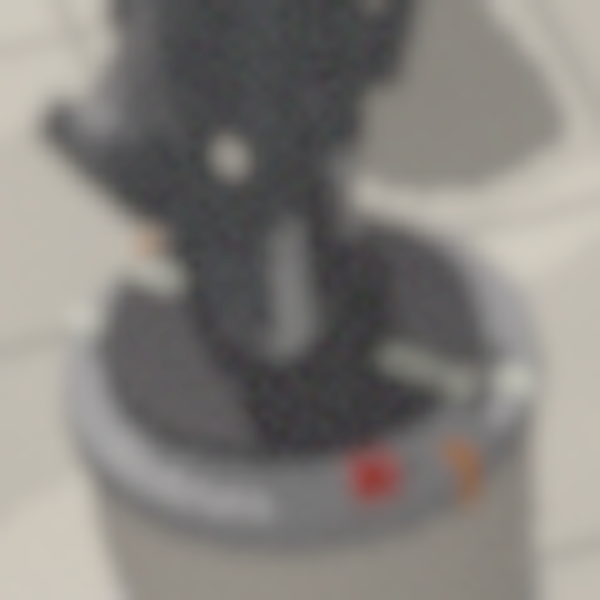

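The pointers have turned with the tool (right tip ~(470,385), short of the orange mark at (460,460)). Continuing.

Request:
{"fn": "servo_tool", "kwargs": {
  "plan": [
    [0,0,0.3,-0.04,1],
    [0,-0.3,0.3,-0.08,1],
    [-0.3,-0.3,0.3,-0.12,1],
    [-0.3,-0.3,0.3,-0.16,1],
    [-0.3,-0.3,0.3,-0.2,1],
    [-0.3,-0.3,0.3,-0.23,1],
    [-0.3,-0.3,0.3,-0.25,1],
    [-0.3,-0.3,0.3,-0.26,1],
    [-0.3,-0.3,0.3,-0.26,1],
    [-0.3,-0.3,0.3,-0.26,1]
  ]
}}

```text
clock: 11.38
position: [0.48, 0.1253, 0.1464]
tool_rot: [3.141, 0.001, 2.027]
force: [-1.9, -5.8, 11.7]
grip_width: 0.0144
```

Run:
```python
from h import *
s=bot.grab_frame('side')
o=bot.observe();print(o['position'],o['tool_rot'],o['force'],o['moment'],o['qd'].max())
cv2.imwrite('pics/s7.png',s)
c=lambda im,x,y,r=30:cv2.resize(im[y-r:y+r,x-r:x+r],(600,600),interpolation=cv2.INTER_CUBIC)
cv2.imwrite('pics/c7.png',(255*(c(s,270,208)/255.)**.5).astype('uint8'))
```

```text
[0.4800185  0.12528587 0.14645611] [3.14138756e+00 5.53105388e-04 2.02718006e+00] [-0.76231217 -5.49989867 10.56351929] [-1.07830501  0.30919205  0.36539319] 0.001507988192402497
```

View pics/c7.png

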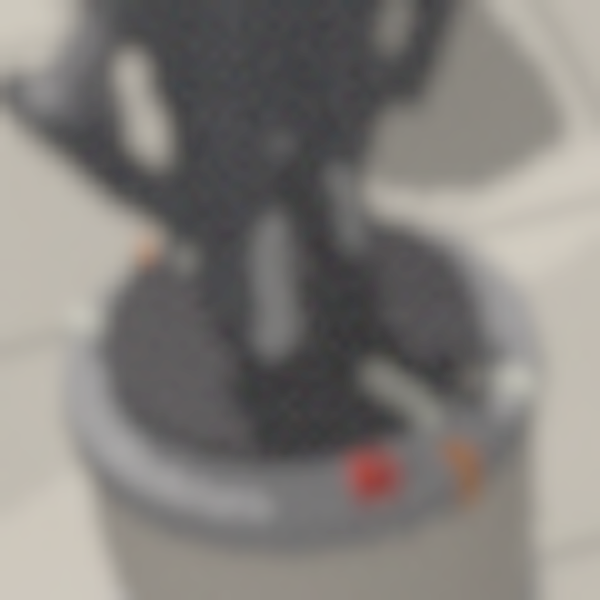

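Run:
```python
from h import *
c=np.array([.480,.1255])
f=lambda p,z:onplane('side',np.array(p,float).reshape(-1,2)*.1+np.array([240,178])-.5,z)
a=lambda v:np.degrees(np.arctan2(v[1],v[0])).round(1)
p=f([370,372,437,424,182,258],.1415);o=f([455,448,150,252],.1335);n=f([82,318,518,382],.1335)
print('ptr line',a(p[1]-p[0]),'tips axis',a(p[1]-p[2]),'tip from c',a(p[1]-c),'orange',a(o[0]-o[1]),a(o[0]-c),'notch',a(n[1]-n[0]),a(n[1]-c))
```

```text
ptr line -68.6 tips axis -64.0 tip from c -67.1 orange -63.5 -63.8 notch -34.3 -34.7
```

Request:
{"fn": "servo_tool", "kwargs": {
  "plan": [
    [0,0,0,0,1],
    [0,0,0,0,1],
    [0,0,0,0,1],
    [0,0,0,0,1],
    [0,0,0,0,1],
    [0,0,0,0,1],
    [0,0,0,0,1],
    [0,0,0,0,1],
    [0,0,0,0,1],
    [0,0,0,0,1]
  ]
}}

```text
clock: 12.27
position: [0.48, 0.1253, 0.1465]
tool_rot: [3.141, 0.001, 2.027]
force: [-1.7, -5.0, 12.5]
grip_width: 0.0146
```

View pics/s7.png

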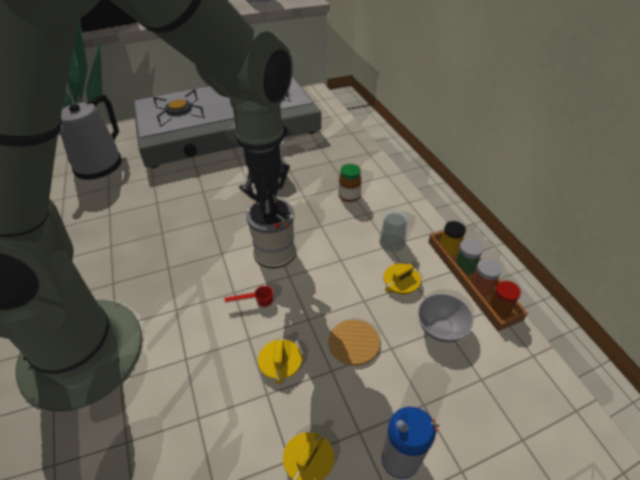

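The lid is in the collar at (270,212). The scoop, jar, tumbler, bowl, sippy cup and coaster are at the same pixels as at the start. The frosted cup is hidden behind the gripper in this view.

Run:
```python
from workcell import bot
print(bot.job_done())
o=bot.observe();print(o['clock'],o['position'],o['tool_rot'],o['force'],o['grip_width'])
```

```text
the job is handed in; nothing more can be done
None
the job is handed in; nothing more can be done
```

The lid is seated in the grinder's collar, turned clockwise to the orange pulse marks, and still gripped there. I handed the job in at about 12.3 s; no verdict was reported.

- **Seating:** the lugs went down through the notches to a hard stop at about 40 N. The tool height puts the lid's underside about 0.7 mm above the nominal channel floor.
- **Twist:** I turned the tool 0.52 rad clockwise. It now stands at -63.9°, with the orange marks measured at -63.5° to -63.8°. Reading the pointers in the picture gave -64.0° from tip to tip. Two rougher readings of the near pointer gave -67.1° and -68.6°, still inside the 7° allowance.
- **Grip:** the last reading showed a 14.6 mm opening with 80 N set, about 12 N of downward push, and the tool at rest. The switch ring cannot be read directly, so its angle is inferred from the tool turn and the pictures.
- **Other things on the ledge:** the coaster and every bystander I could see are where they began. The frosted cup was hidden behind the gripper in the last picture, so I did not check it; the gripper did not pass close to it.

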